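Strip the seized rollers from the saw's infeed track

ROBOT

A 6-joint arm with a two-finger parallel gripper is mounted at the origin on the work surface. World frame = base frame: x ahead of the robot, y to its left, z up, the work surface at z = 0. Lengths are in mm, angles in rad, forces in N, time in s.
With the tool pointing down it reaches from about 325 to 850 mm from the base axis. Payload 4.4 kg.
Tool frame: the origin (TCP) lies at the very end of the fingers, on their centre line; the grasp point (between the pads) lies 19 mm behind it; x points along the fingers, y is the direction in which the jaws open and shut, and the axes are right-handed (so a half turn about x gives the same grasp; the last joint's range is limited). The gripper opens to 94 mm and grips with 3 to 60 N. Pads are 16 mm wide; open, the fingers measure 119 mm over their backs; the gripper's body (75 mm by 177 mm) begins 78 mm behind the grasp point.
Start: joints at [0.959, 0.207, 1.542, -0, 1.393, -0.15], TCP at [256.206, 514.767, 205.447] pointing down, gripper open.
Joint ranges: [-2.73, 2.73], [-0.86, 2.22], [0.23, 2.46], [-1.11, 4.25], [0.08, 2.63], [-2.82, 2.82]. Speed limits (rad/s): [2.79, 2.79, 3.14, 3.14, 3.14, 3.14].

INTERFACE

Orientations are given as a unit quaternion [x, y, z, w].
In Python, from cell import env, claw, kin, imaging gives the robot as it stands. Calls block until the motion is done:
- env.move_pose(position, orientation): joint-space move of the TCP to a pose.
- env.move_l(position, orientation=None, speed=150): straight line of the TCP; orientation=None keeps the orientation; speed is the mean speed in mm/s.
- env.move_joints(angles): joint-space move.
- claw.command_gripper(opening): finger opening in mm; the grip force is fixed at half the most; returns when the fingers have stopped.
- env.dwell(seconds).
- kin.inverse_kinematics(position, orientation): joint angles nearest the present ones, or None.
- imaging.grab_frame(name): name is "scene" or "top"; returns a dict with "img" (384x512x3 uint8, red, green, blue), "vfov" (degrees; the focal length in pixels is half the picture's height over the tangent of half this angle, whatever the lens; pixels are square), "cx", "cy" (the principal point, pixels), "D" ([k1, k2, p1, p2, k3] as OpenCV has them; the pictures are not rectified), "R" (3x3) and "t" (3): a world point X has camera coordinates R X + t. Camera axes: x right, y down, z forward; pixel columns grow to the right and rows downward; lengths in mm; the calibration is good to about 2 mm. A picture is of the moment at which its call begins. There is no depth.
A pose or a line that the arm cannot do raises env.MotionError and nothing moves.
- env.close_job(): hands the job in, once; it reports no verdict.
Readings, each from a call of its own:
- env.get_t(): time.
- env.get_qpos(): joint angles.
- env.get_qd(): joint speeds.
- env.get_joint_efforts(): joint torques, N m.
- env.get_tool_pos(): TCP position.
- env.get_tcp_rot(): TCP orientation.
- env.get_ft_force(): force on the tool from outside, world axes, zero at the start.
- env.get_torque(): the same for the moment, N m.
- env.get_grip_width(): finger opening in mm.
Only numpy, scipy, OpenCV 4.12 (cv2) and the standard library are available. Lean on these libraries where they do the work, as an engineer would, in place of code of your own. Each camera call takes 0.05 s, during which the arm holds its last target.

TASK

The rollers left in the saw's infeed track have seized bearings. With the axle fork, never with the fingers, push in each roller's sprung axle and lift that end out over the rail, then draw the rollers out and lay them (no dropping) in the parts tray, flat on its floor between the ribs. Put the fork back upright, fully down in its slot in the tool block, and leave everything else on the bench where it is.

Things in the scene. Friction and masses are not known exactly. Their poses are not given: they have to be found in the camera images.
- track: Fixed roller track: grey rails 300 mm long along its y, four stations at y = -105, -35, 35, 105 mm, some empty. Origin on the bench below the tubes' middle, x from plain to sprung rail. Inner faces: plain rail x = -69 mm (4 mm thick, 11 mm through holes), sprung rail x = 93 mm (11 mm thick, blind 11 mm pockets 6.5 mm deep). Holes centred 60 mm, rail tops 71.5 mm up; tie bars at y = +-135 mm, 21 mm high.
- block: Fixed dark wooden slotted tool block, 130 x 76 x 55 mm; origin under its centre. The fork's slot is at x = +40 mm: 7.5 mm wide in x, 36 mm long in y, open at the top, its floor 10 mm above the bench. A scraper (x = -46 mm, up to 130 mm above the bench) and a small file (x = -18 mm, up to 114 mm) stand fixed in its other slots.
- slot_mouth (a point): Centre of the mouth of the fork's slot, on the block's top face 55 mm above the bench, 45 mm above the slot's floor; axes as the block's (slot length along y).
- fork_handle (a point): Centre of the axle fork's wooden handle: 16 mm in x, 24 mm in y, 70 mm tall in z. The fork is an upright flat steel plate 4 mm thick (x is its normal), 134 mm tall, 0.11 kg: handle on top, then 32 mm of bare stem 18 mm wide, then a C-shaped jaw head 30 mm wide (y), 28 mm high, open towards +y. It starts upright in its slot with x, y as the block's.
- fork_jaw (a point): Centre of the fork's jaw head, 85 mm straight below fork_handle and 14 mm above the fork's underside; axes as the fork's. The jaw gap is 11 mm high, from its closed end at y = -5 mm to its open end at y = +15 mm, between an upper and a lower tine 8.5 mm high.
- tray: Loose grey plastic parts tray, 276 x 217 mm, walls 5 mm thick, 36 mm high, floor 5 mm thick, 0.75 kg. Origin under its centre. Three low ribs along its y at x = -60, 0, 60 mm (4 mm wide, top 11 mm above the bench) part its floor into four lanes, centred about x = -90, -30, 30, 90 mm. Rollers lie along its y, either way round (inside length 207 mm). Empty at the start.
- roller1_mid (a point): Middle of a steel roller's tube (32 mm diameter, 130 mm long; 0.27 kg in all); mounted 60 mm above the bench at x = 0 of the track, axes as the track's. x runs to the sprung end. Plain end: a 16 mm shoulder bears on the plain rail at x = -69 mm, an 8 mm square stub goes through its hole to x = -82 mm. The bearings are seized: tube and axle turn as one. Absent from some starts.
- roller2_mid (a point): As roller1_mid, for another roller; each is in one of the stations or absent. Sprung end: an 8 mm square axle that slides into the tube, with a brass collar 18 mm in diameter at x = 76 to 79 mm; the tip, at x = 99 mm, sits 6 mm deep in the rail's pocket. The fork goes round the bare axle between collar and rail (x = 79 to 93 mm) and pushes the collar towards the tube, which ends at x = 65 mm.
- roller3_mid (a point): As roller1_mid, for another roller. With the axle pushed in, the fork's lower tine can raise that end (tip by 16 mm or more) until the axle springs out again over the top of the sprung rail, where it rests; the roller is then drawn 14 mm or more towards the sprung rail to clear the plain rail's hole, and lifted away.
- roller4_mid (a point): As roller1_mid, for another roller.
- roller1_tip (a point): Outer tip of roller1's sprung axle, on its centre line; x along the roller, outwards. 60 mm above the bench when mounted, about 75 mm when the axle lies on top of the sprung rail.
- roller2_tip (a point): The same point of roller2.
- roller3_tip (a point): The same point of roller3.
- roller4_tip (a point): The same point of roller4.
- roller1_axle (a joint): How far roller1's sprung axle is pushed into its tube, m: 0 = out, 0.009 = fully in (2.6 N to start, 6.2 N fully in; it springs out again). 0.006 clears the rail's pocket.
- roller2_axle (a joint): The same for roller2.
- roller3_axle (a joint): The same for roller3.
- roller4_axle (a joint): The same for roller4.
- grease_tin: Grey grease tin, 72 mm in diameter, 85 mm high, origin under its centre; not part of the job.
- spanner: Steel spanner lying on the bench; not part of the job.
- bearing_a: New ball bearing ring, 42 mm in diameter, 12 mm high, lying on the bench; not part of the job.
- bearing_b: Another such bearing; not part of the job.
- carton: Small cardboard carton, 75 x 95 x 60 mm; not part of the job.
- oil_bottle: White oil bottle, 60 mm in diameter, 150 mm high; not part of the job.
Things that resemble listed ones, but are neither listed nor needed, are in the scene too. What is shaped like the part that bears roller4_mid but green or turquoise is not meant.

How it is judged (in metres and radians):
On the way:
1. the fork pushes in the sprung axle of a roller (((contact force between fork and roller1_axle above 1 N and value of joint roller1_axle above 0.005 m) or (contact force between fork and roller2_axle above 1 N and value of joint roller2_axle above 0.005 m) or (contact force between fork and roller3_axle above 1 N and value of joint roller3_axle above 0.005 m) or (contact force between fork and roller4_axle above 1 N and value of joint roller4_axle above 0.005 m))), for 0.1 s.
At the end, for the whole second after the job is handed in: Each roller at rest on the tray floor, along its lanes (0.2 rad), middle within 125 mm (x), 35 mm (y) of the tray centre, under 25 mm above its underside; fork at rest in its slot, jaw within 8 mm of the slot centre, within 5 mm of the floor, lean under 0.15 rad, in line; tray flat (x of roller1_mid in the frame of tray between -0.125 and 0.125 m and y of roller1_mid in the frame of tray between -0.035 and 0.035 m and z of roller1_mid in the frame of tray between 0.01 and 0.025 m and angle between the x axis of each of roller1_mid, roller2_mid, roller3_mid, roller4_mid and the y axis of tray, either way round below 0.2 rad and linear speed of each of roller1, roller2, roller3, roller4, fork below 0.03 m/s and x of roller2_mid in the frame of tray between -0.125 and 0.125 m and y of roller2_mid in the frame of tray between -0.035 and 0.035 m and z of roller2_mid in the frame of tray between 0.01 and 0.025 m and x of roller3_mid in the frame of tray between -0.125 and 0.125 m and y of roller3_mid in the frame of tray between -0.035 and 0.035 m and z of roller3_mid in the frame of tray between 0.01 and 0.025 m and x of roller4_mid in the frame of tray between -0.125 and 0.125 m and y of roller4_mid in the frame of tray between -0.035 and 0.035 m and z of roller4_mid in the frame of tray between 0.01 and 0.025 m and horizontal distance between fork_jaw and slot_mouth below 0.008 m and z of fork_jaw in the frame of slot_mouth below -0.026 m and angle between fork_jaw's own z axis and vertical below 0.15 rad and angle between the x axis of fork_jaw and the x axis of block, either way round below 0.2 rad and angle between tray's own z axis and vertical below 0.05 rad); the robot touches nothing.
It fails at once if a sprung axle is pushed in with the fingers instead of the fork ((contact force between the fingers and roller1_axle above 1.5 N and value of joint roller1_axle above 0.004 m) or (contact force between the fingers and roller2_axle above 1.5 N and value of joint roller2_axle above 0.004 m) or (contact force between the fingers and roller3_axle above 1.5 N and value of joint roller3_axle above 0.004 m) or (contact force between the fingers and roller4_axle above 1.5 N and value of joint roller4_axle above 0.004 m)).
It fails at once if a roller is dropped or thrown (over 1 m/s while not held) ((linear speed of roller1 above 1 m/s and contact force between the fingers and roller1 below 0.1 N) or (linear speed of roller2 above 1 m/s and contact force between the fingers and roller2 below 0.1 N) or (linear speed of roller3 above 1 m/s and contact force between the fingers and roller3 below 0.1 N) or (linear speed of roller4 above 1 m/s and contact force between the fingers and roller4 below 0.1 N)).
It fails at once if one of the things that are not part of the job is shifted by more than 40 mm (distance of any of grease_tin, spanner, bearing_a, bearing_b, carton, oil_bottle from where it was at the start of the episode above 0.04 m).
Of roller1, roller2, roller3, roller4 only 3 to 4 are there at a start; the rules pass over those that are not, and their reading is None.
At some moment in a run one of tray may be knocked a few centimetres aside while the robot is not near it.
It also fails if it takes over 210 s, if anything falls off the work surface, if the arm or the gripper's body presses on something with over 40 N, if the wrist force passes 120 N, or if a joint passes its speed limit or range.

## Working session

There is one attempt and no reset: what is moved stays moved. The work goes in short steps, each a Python script; the robot and the scene stay as the last script left them, time stands still between calls to the robot, and variables do not carry over. Pictures are saved under pics/ and viewed, and the job is handed in when it is done.

```bash
ls -la; mkdir -p pics; cat > h.py <<'E'
import numpy as np, cv2
from cell import env, claw, kin, imaging
def K(f):
    h=f["img"].shape[0]; fl=h/2/np.tan(np.radians(f["vfov"])/2)
    return np.array([[fl,0,f["cx"]],[0,fl,f["cy"]],[0,0,1.]])
def ray(f,px):
    p=cv2.undistortPoints(np.array([[px]],float),K(f),np.array(f["D"],float))[0,0]
    R=np.array(f["R"]);t=np.array(f["t"])
    d=R.T@np.array([p[0],p[1],1]);return -R.T@t,d/np.linalg.norm(d)
def plane(f,px,z):
    o,d=ray(f,px);return o+d*(z-o[2])/d[2]
def proj(f,X):
    R=np.array(f["R"],float);r,_=cv2.Rodrigues(R)
    return cv2.projectPoints(np.atleast_2d(np.array(X,float)),r,np.array(f["t"],float),K(f),np.array(f["D"],float))[0][:,0]
def save(img,name):
    cv2.imwrite("pics/"+name+".png",cv2.cvtColor(img,cv2.COLOR_RGB2BGR))
E
python3 - <<'E'
from h import *
import pickle
for n in ["scene","top"]:
    f=imaging.grab_frame(n); save(cv2.resize(f["img"],(800,600),interpolation=cv2.INTER_CUBIC),n+"0")
    pickle.dump(f,open(n+"0.pkl","wb"))
    print(n,f["vfov"],f["cx"],f["cy"],f["D"],np.round(-np.array(f["R"]).T@np.array(f["t"])))
print(env.get_t(),env.get_tool_pos(),env.get_tcp_rot())
E
```

```text
total 12
drwxr-xr-x  3 agent agent 4096 Dec  7 08:25 .
drwxr-xr-x 23 root  root  4096 Dec  7 08:25 ..
drwxr-xr-x  2 agent agent 4096 Dec  7 08:25 pics
scene 49.204756301370175 258.82770119296754 189.00853732327568 [-0.0829499  0.         0.         0.         0.       ] [ 826.  630. 1201.]
top 43.574845845793554 251.98784104470772 187.3944829640614 [-0.12358819  0.          0.          0.          0.        ] [ 246.   38. 1359.]
0.1 [255.78009089 514.18535421 204.42239995] [ 0.16116839  0.68861168 -0.16247998  0.68806901]
```

View pics/top0.png

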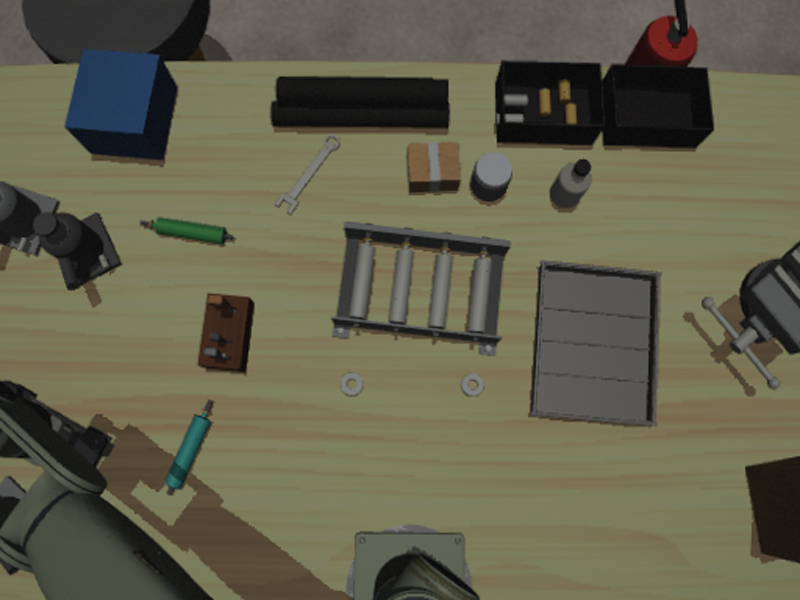

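View pics/scene0.png

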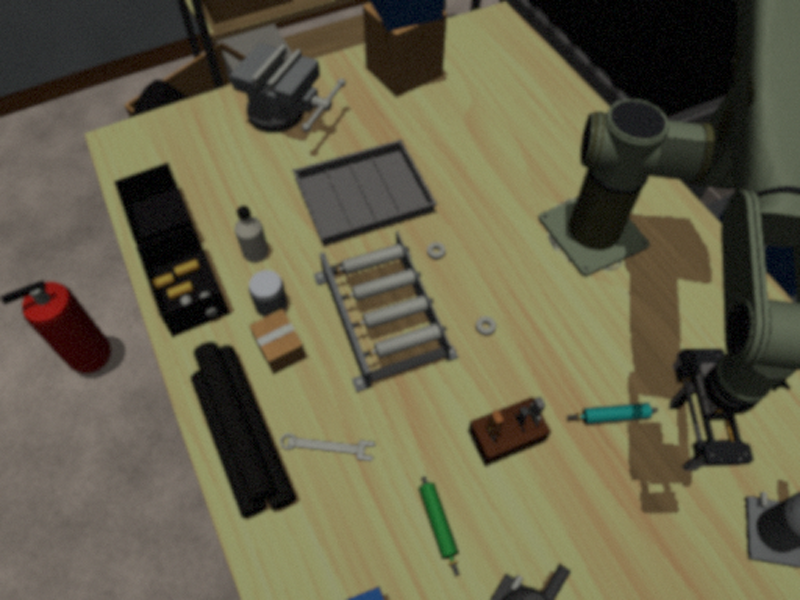

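The top view shows four grey rollers in the track at (362,282), (400,286), (441,290) and (480,294). The brass collars are towards the upper, far rail. The green roller at (190,230) and the turquoise one at (190,445) are decoys. I'll enlarge crops of the track, block and tray.

```bash
python3 - <<'E'
from h import *
import pickle
for n,bs in [("top",[(205,135,335,235),(115,180,175,245),(330,160,430,280)]),("scene",[(195,140,300,255),(290,245,360,305)])]:
    f=pickle.load(open(n+"0.pkl","rb"))
    for i,(a,b,c,d) in enumerate(bs):
        im=f["img"][b:d,a:c]; s=min(800/(c-a),600/(d-b)); s=int(s)
        im=cv2.convertScaleAbs(im,alpha=1.5)
        save(cv2.resize(im,None,fx=s,fy=s,interpolation=cv2.INTER_CUBIC),f"{n}c{i}"); print(n,i,s,a,b)
E
```

```text
top 0 6 205 135
top 1 9 115 180
top 2 5 330 160
scene 0 5 195 140
scene 1 10 290 245
```

View pics/topc0.png

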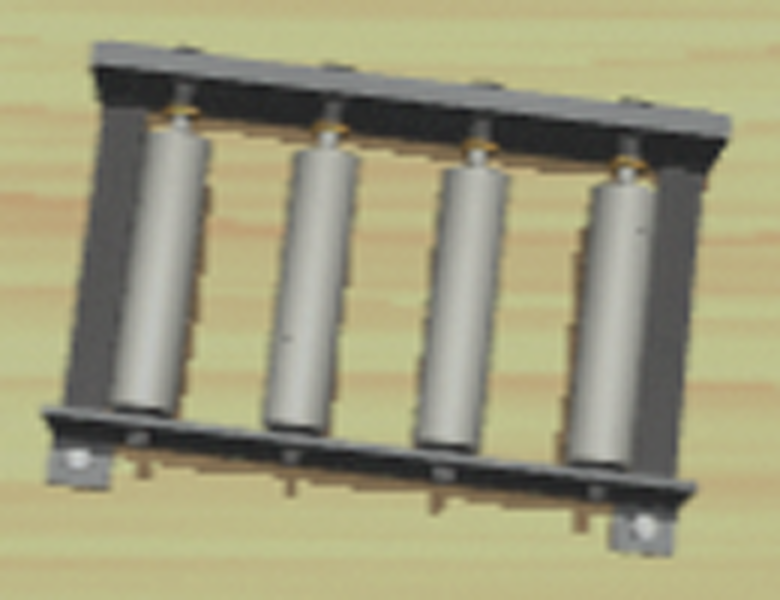

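View pics/topc1.png

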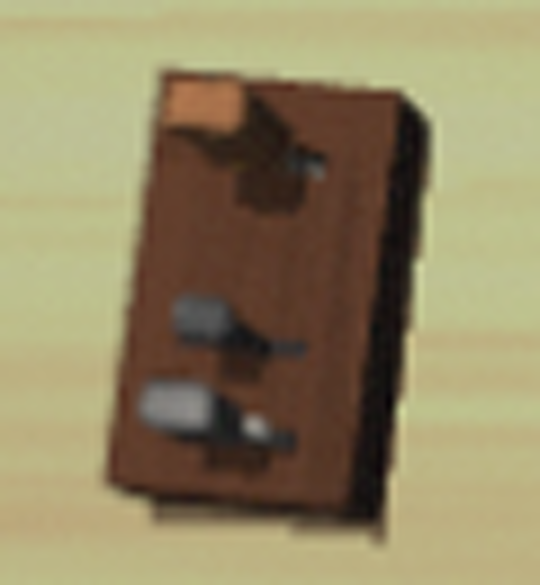

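View pics/topc2.png

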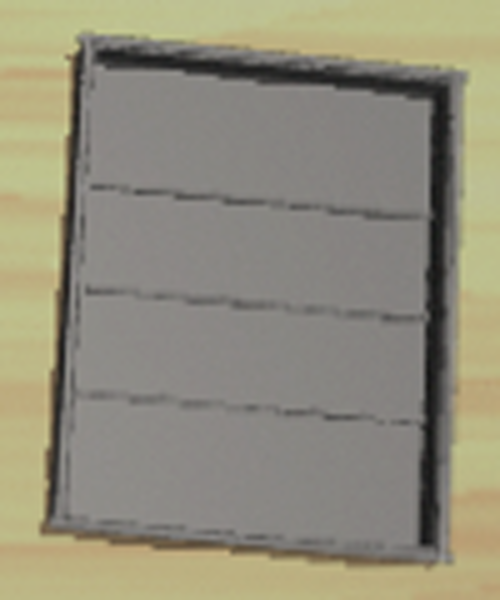

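View pics/scenec0.png

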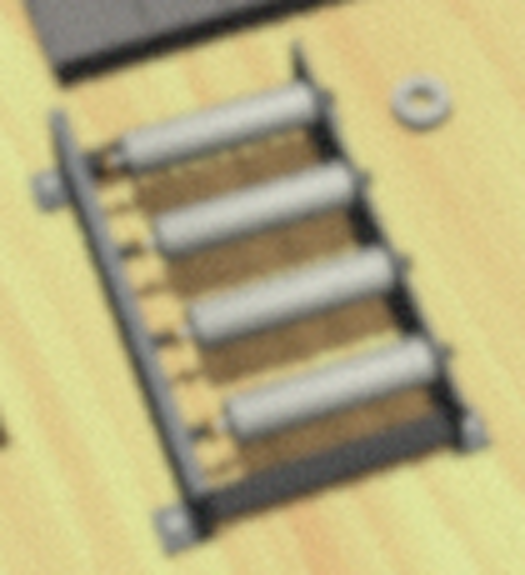

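View pics/scenec1.png

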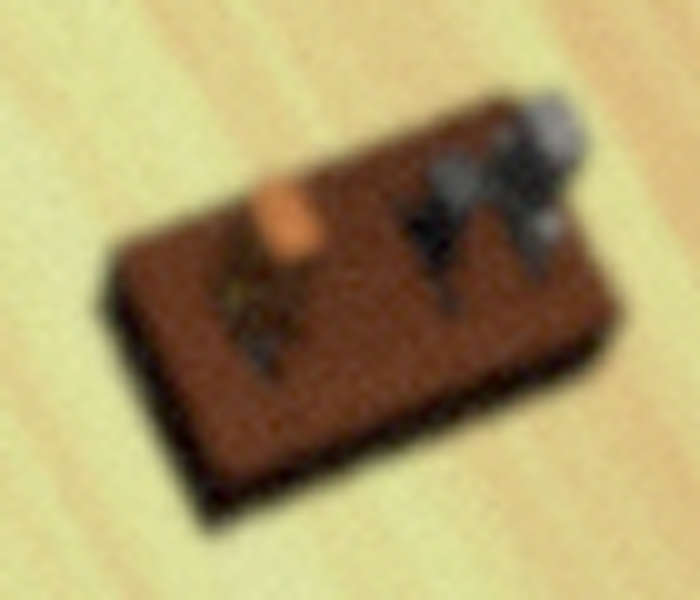

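Top crops: the sprung rail's top face runs from crop (93,42) to (733,117), and the plain rail from (42,408) to (693,487). The block's top and the tray's rim corners are clear, and the fork's orange handle top is at crop (204,103). Next I'll fit poses from rays cast onto planes at the known heights.

```bash
cat >> h.py <<'E'
def fit2(model,pts):
    m=np.array(model,float)[:,:2];p=np.array(pts)[:,:2]
    mc,pc=m.mean(0),p.mean(0);A=m-mc;B=p-pc
    th=np.arctan2((A[:,0]*B[:,1]-A[:,1]*B[:,0]).sum(),(A*B).sum())
    R=np.array([[np.cos(th),-np.sin(th)],[np.sin(th),np.cos(th)]])
    o=pc-R@mc
    return o,th,(m@R.T+o-p)
def crop2px(c,s,a,b): return [(c[0]+.5)/s-.5+a,(c[1]+.5)/s-.5+b]
def tw(o,th,v):
    c,s=np.cos(th),np.sin(th);v=np.array(v,float)
    return np.array([o[0]+c*v[0]-s*v[1],o[1]+s*v[0]+c*v[1],v[2]])
E
python3 - <<'E'
from h import *
import pickle
f=pickle.load(open("top0.pkl","rb"));g=pickle.load(open("scene0.pkl","rb"))
P=lambda c,s,a,b,z:plane(f,crop2px(c,s,a,b),z)
tr=[P(c,6,205,135,71.5) for c in [(93,42),(733,117),(93,68),(727,141),(42,410),(693,489)]]
T=fit2([(104,150),(104,-150),(93,150),(93,-150),(-71,150),(-71,-150)],tr);print("track",T[0],T[1]);print(np.round(T[2],1))
bl=[P(c,9,115,180,55) for c in [(162,70),(405,93),(350,505),(108,487)]]
B=fit2([(65,38),(65,-38),(-65,-38),(-65,38)],bl);print("block",B[0],B[1]);print(np.round(B[2],1))
ty=[P(c,5,330,160,36) for c in [(82,37),(467,75),(447,560),(45,528)]]
Y=fit2([(138,108.5),(138,-108.5),(-138,-108.5),(-138,108.5)],ty);print("tray",Y[0],Y[1]);print(np.round(Y[2],1))
h=P((204,103),9,115,180,144);print("handle top",h,"slot by block",tw(B[0],B[1],(40,0,144)))
pickle.dump((T[:2],B[:2],Y[:2]),open("poses.pkl","wb"))
for n,fr in [("top",f),("scene",g)]:
    s=4;pts=[]
    im=cv2.resize(fr["img"],None,fx=s,fy=s,interpolation=cv2.INTER_CUBIC)
    def line(o,th,a,b,col):
        p=proj(fr,[tw(o,th,a),tw(o,th,b)]);p=(p+.5)*s-.5
        cv2.line(im,tuple(int(v) for v in p[0]),tuple(int(v) for v in p[1]),col,1)
    def rect(F,x0,x1,y0,y1,z,col):
        q=[(x0,y0,z),(x1,y0,z),(x1,y1,z),(x0,y1,z)]
        for i in range(4): line(F[0],F[1],q[i],q[(i+1)%4],col)
    rect(T,93,104,-150,150,71.5,(255,0,0));rect(T,-73,-69,-150,150,71.5,(255,0,0))
    for y in(-105,-35,35,105): line(T[0],T[1],(-82,y,60),(99,y,60),(0,0,255)); line(T[0],T[1],(79,y-9,60),(79,y+9,60),(255,0,255))
    rect(B,-65,65,-38,38,55,(255,255,0)); rect(B,32,48,-12,12,144,(0,255,255)); rect(B,36.25,43.75,-18,18,55,(0,255,0))
    rect(Y,-138,138,-108.5,108.5,36,(255,0,0))
    if n=="top":
        save(im[520:960,800:1360],"ov_t1");save(im[700:1000,440:720],"ov_t2");save(im[640:1130,1300:1740],"ov_t3")
    else: save(im[560:1020,780:1240],"ov_s1");save(im[960:1240,1140:1440],"ov_s2");
E
```

```text
track [519.3959435  -12.66268106] -0.109896922572825
[[-0.2  0.5]
 [-0.8  0.4]
 [ 1.5  2. ]
 [-0.2 -1.5]
 [-0.1  0.8]
 [-0.2 -2.2]]
block [441.816797   333.86445187] -0.07533500807671416
[[ 0.2 -0.2]
 [ 0.8  0.4]
 [-1.2 -0.6]
 [ 0.3  0.4]]
tray [ 431.68952431 -332.5640292 ] -0.09133032688761031
[[-0.7 -3.2]
 [-1.4  5.2]
 [-0.   3.7]
 [ 2.2 -5.7]]
handle top [481.77122863 331.75796833 144.        ] slot by block [481.7033434  330.85390109 144.        ]
```

View pics/ov_t1.png

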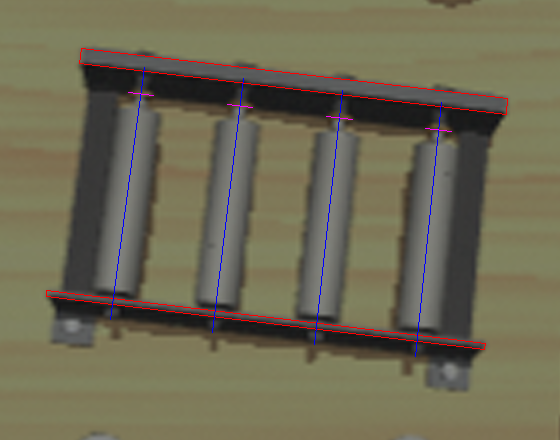

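View pics/ov_s1.png

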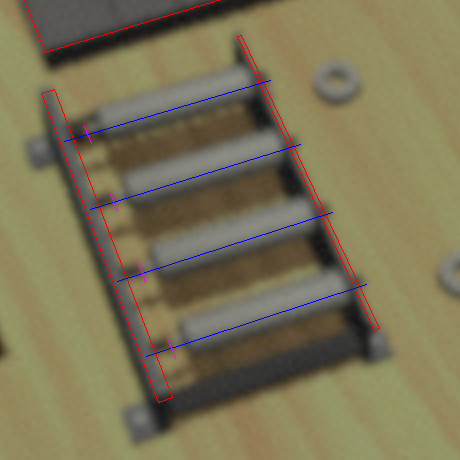

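View pics/ov_t2.png

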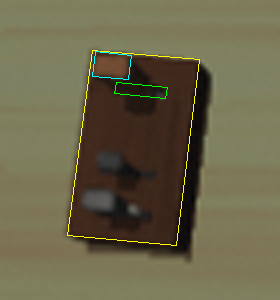

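View pics/ov_s2.png

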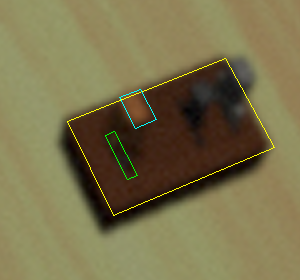

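View pics/ov_t3.png

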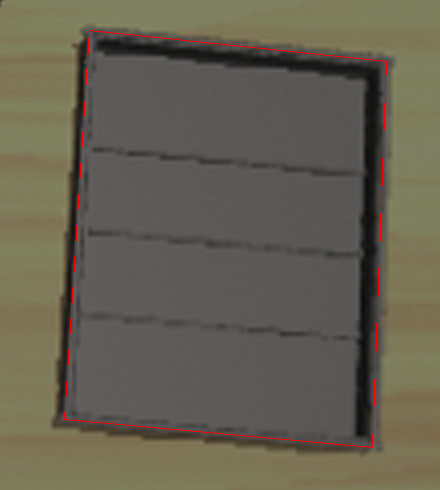

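```bash
python3 - <<'E'
from h import *
import pickle
T,B,Y=pickle.load(open("poses.pkl","rb"))
for n,bx in [("top",(210,140,330,225)),("scene",(200,145,290,225))]:
    fr=pickle.load(open(n+"0.pkl","rb"));s=8 if n=="scene" else 6
    im=cv2.resize(cv2.convertScaleAbs(fr["img"],alpha=1.5),None,fx=s,fy=s,interpolation=cv2.INTER_CUBIC)
    a=np.linspace(0,2*np.pi,40)
    for y in(-105,-35,35,105):
        for x,r in((-65,16),(65,16),(79,9)):
            p=proj(fr,[tw(*T,(x,y+r*np.cos(t),60+r*np.sin(t))) for t in a]);p=((p+.5)*s-.5).astype(np.int32)
            cv2.polylines(im,[p],True,(255,0,0) if r>10 else (255,0,255),1)
    for x in(93,104,-69,-73):
        p=proj(fr,[tw(*T,(x,y,71.5)) for y in(-150,150)]);p=((p+.5)*s-.5).astype(np.int32)
        cv2.polylines(im,[p],False,(0,255,255),1)
    x0,y0,x1,y1=[v*s for v in bx];save(im[y0:y1,x0:x1],"ovc_"+n)
E
```

```text
(no output)
```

View pics/ovc_scene.png

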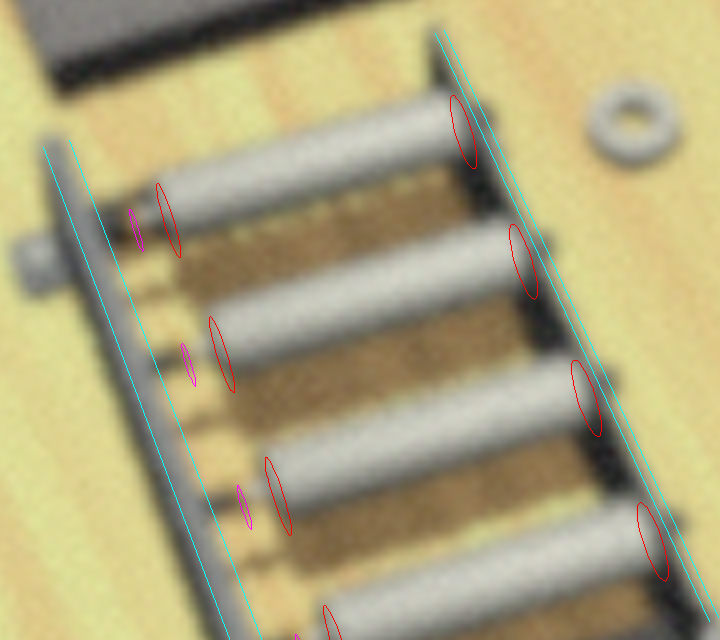

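View pics/ovc_top.png

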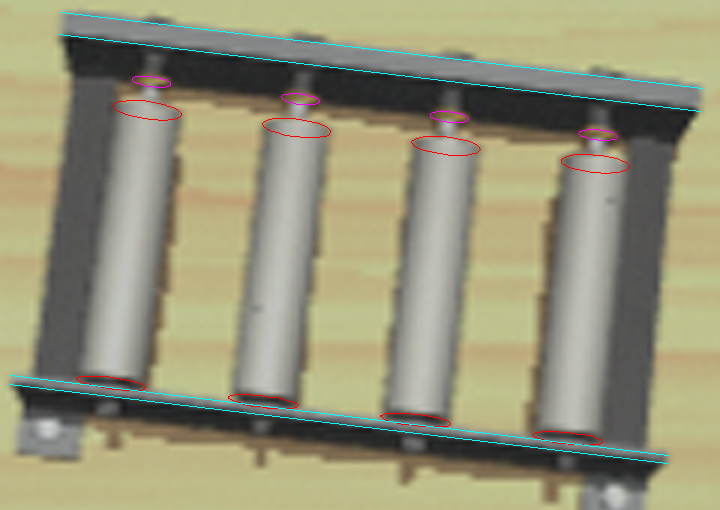

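The top overlay agrees to about 2 mm. The scene view is offset by about 1 px (3 mm), which fits the stated calibration error. I'll take the fork first, gripping across its thin side, and use the wrist force to centre the grip.

```bash
cat >> h.py <<'E'
from scipy.spatial.transform import Rotation as Rn
def down(yaw,flip=False,tilt=0.):
    # tool x down, tool y along horizontal direction yaw
    if flip: yaw+=np.pi
    c,s=np.cos(yaw),np.sin(yaw)
    M=np.array([[0,c,s],[0,s,-c],[-1,0,0.]])
    R=Rn.from_matrix(M)*Rn.from_euler('y',tilt)
    return R.as_quat()
def st(): return np.round(env.get_tool_pos(),1),np.round(env.get_ft_force(),1),round(env.get_grip_width(),1),round(env.get_t(),1)
E
python3 - <<'E'
from h import *
import pickle
T,B,Y=pickle.load(open("poses.pkl","rb"))
for fl in(0,1):
    for nm,p,y in[("fork",tw(*B,(40,0,75)),B[1]),("trk x",tw(*T,(86,-105,111)),T[1]),("trk x2",tw(*T,(86,105,111)),T[1]),("trk x2",tw(*T,(60,35,111)),T[1]),("trk y",tw(*T,(0,105,50)),T[1]+np.pi/2),("trk y",tw(*T,(20,-105,50)),T[1]+np.pi/2),("tray",tw(*Y,(90,0,14)),Y[1]),("tray",tw(*Y,(-90,0,14)),Y[1])]:
        q=kin.inverse_kinematics(p,down(y,fl)); print(fl,nm,None if q is None else np.round(q,2))
E
```

```text
0 fork [ 0.45  0.36  1.63 -0.    1.15  0.53]
0 trk x [-0.35  0.36  1.55 -0.    1.23 -0.24]
0 trk x2 [-0.01  0.39  1.51 -0.    1.24  0.1 ]
0 trk x2 [-0.12  0.32  1.61 -0.    1.21 -0.01]
0 trk y [ 0.01  0.31  1.76 -0.    1.07 -1.45]
0 trk y [-0.38  0.32  1.76 -0.    1.07 -1.84]
0 tray [-0.72  0.52  1.56 -0.    1.07 -0.63]
0 tray [-0.94  0.25  1.94 -0.    0.95 -0.85]
1 fork [ 0.45  0.36  1.63 -0.    1.15 -2.61]
1 trk x None
1 trk x2 None
1 trk x2 None
1 trk y [ 0.01  0.31  1.76 -0.    1.07  1.69]
1 trk y [-0.38  0.32  1.76 -0.    1.07  1.3 ]
1 tray [-0.72  0.52  1.56 -0.    1.07  2.52]
1 tray [-0.94  0.25  1.94 -0.    0.95  2.29]
```

```bash
python3 - <<'E'
from h import *
import pickle
T,B,Y=pickle.load(open("poses.pkl","rb"))
q=down(B[1]); p=tw(*B,(40,0,0))
claw.command_gripper(40)
env.move_pose([p[0],p[1],180],q); print(st())
env.move_l([p[0],p[1],76],q,120); print(st(), env.get_tcp_rot(), q)
f=imaging.grab_frame("top"); g=imaging.grab_frame("scene")
s=6
a=cv2.resize(f["img"][160:260,100:200],None,fx=4,fy=4,interpolation=cv2.INTER_CUBIC)
b=cv2.resize(g["img"][220:320,280:380],None,fx=4,fy=4,interpolation=cv2.INTER_CUBIC)
save(cv2.convertScaleAbs(np.hstack([a,b]),alpha=1.5),"prefork")
E
```

```text
(array([481.2, 331.6, 180.1]), array([-0.1, -0.5,  1. ]), 40.0, 2.2)
(array([482.4, 331.4,  76.9]), array([-0.4,  0.3, -0.1]), 40.1, 3.2) [ 0.51905123  0.48069504 -0.51777852  0.48106497] [ 0.51847463  0.48081603 -0.51847463  0.48081603]
```

View pics/prefork.png

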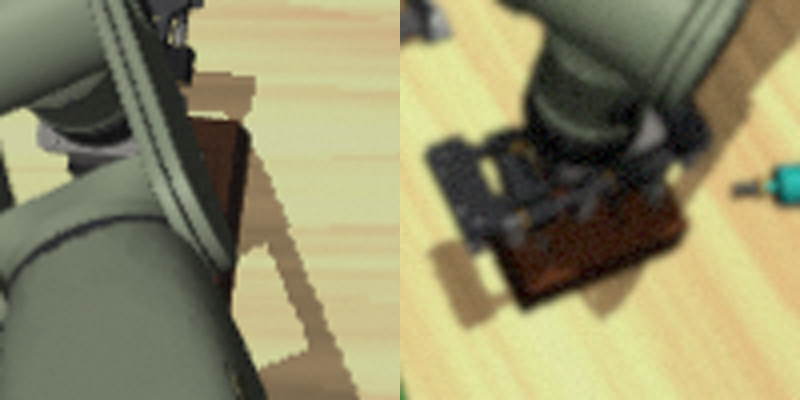

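The arm hides the handle in the top view, and the scene view shows the gripper over the block. No force was felt, so I'll close and read the force.

```bash
python3 - <<'E'
from h import *
print([np.round(env.get_tool_pos(),2) for _ in range(4)],[np.round(env.get_ft_force(),2) for _ in range(4)])
claw.command_gripper(4)
print(st()); env.dwell(0.3)
print([np.round(env.get_tool_pos(),2) for _ in range(4)],[np.round(env.get_ft_force(),2) for _ in range(4)],np.round(env.get_torque(),2))
E
```

```text
[array([482.62, 331.36,  77.25]), array([482.62, 331.36,  77.25]), array([482.62, 331.36,  77.25]), array([482.62, 331.36,  77.25])] [array([ 0.02, -0.22, -0.35]), array([ 0.02, -0.22, -0.35]), array([ 0.02, -0.22, -0.35]), array([ 0.02, -0.22, -0.35])]
(array([481.9, 330.9,  76.2]), array([-0.6, -0.9,  1.1]), 15.9, 3.8)
[array([481.88, 330.9 ,  76.23]), array([481.88, 330.9 ,  76.23]), array([481.88, 330.9 ,  76.23]), array([481.88, 330.9 ,  76.23])] [array([-0.44, -0.29,  1.8 ]), array([-0.44, -0.29,  1.8 ]), array([-0.44, -0.29,  1.8 ]), array([-0.44, -0.29,  1.8 ])] [-0.17  0.14 -0.03]
```

```bash
cat >> h.py <<'E'
import pickle
T,B,Y=pickle.load(open("poses.pkl","rb"))
JZ=52.0  # TCP above jaw
SLOT=np.array([*tw(*B,(40,0,0))[:2],76.0]); QB=down(B[1])
def shot(n,name,box,s):
    f=imaging.grab_frame(n);x0,y0,x1,y1=box
    save(cv2.convertScaleAbs(cv2.resize(f["img"][y0:y1,x0:x1],None,fx=s,fy=s,interpolation=cv2.INTER_CUBIC),alpha=1.5),name)
    pickle.dump(f,open(name+".pkl","wb"))
    return f
E
python3 - <<'E'
from h import *
env.move_l([SLOT[0],SLOT[1],100],None,60); print(st())
env.move_l([SLOT[0],SLOT[1],185],None,150); print(st())
p=tw(*T,(86,75,110+JZ))
env.move_l(p,down(T[1]),250); env.dwell(.2); print(st(),p)
shot("top","hov_t",(200,130,300,205),8); shot("scene","hov_s",(215,170,295,230),10)
E
```

```text
(array([481.7, 331. , 100.4]), array([-0.3,  0.2, -1.1]), 15.7, 4.6)
(array([480.9, 330.5, 183.9]), array([-0.8, -0.1, -1.2]), 16.0, 5.4)
(array([612.8,  53.6, 162.2]), array([ 0.1,  0.5, -1. ]), 15.7, 6.9) [613.10282905  52.45275183 162.        ]
```

View pics/hov_t.png

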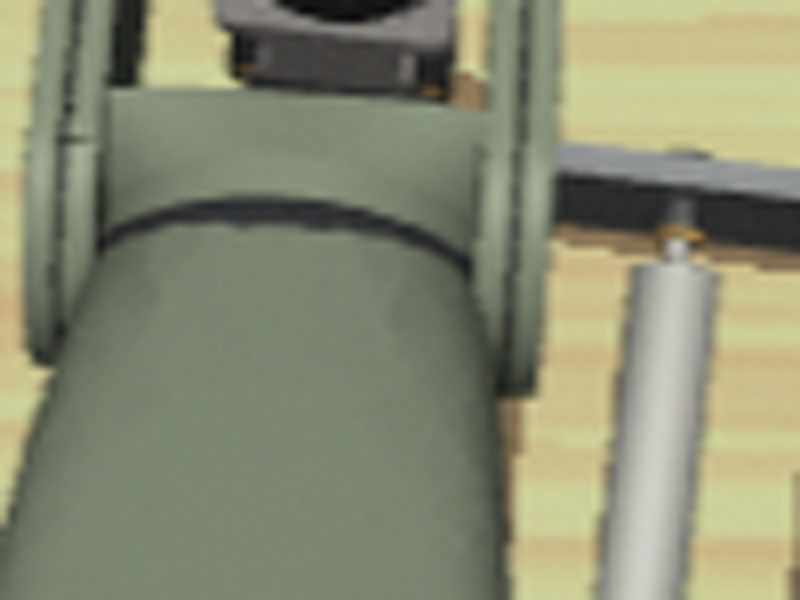

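View pics/hov_s.png

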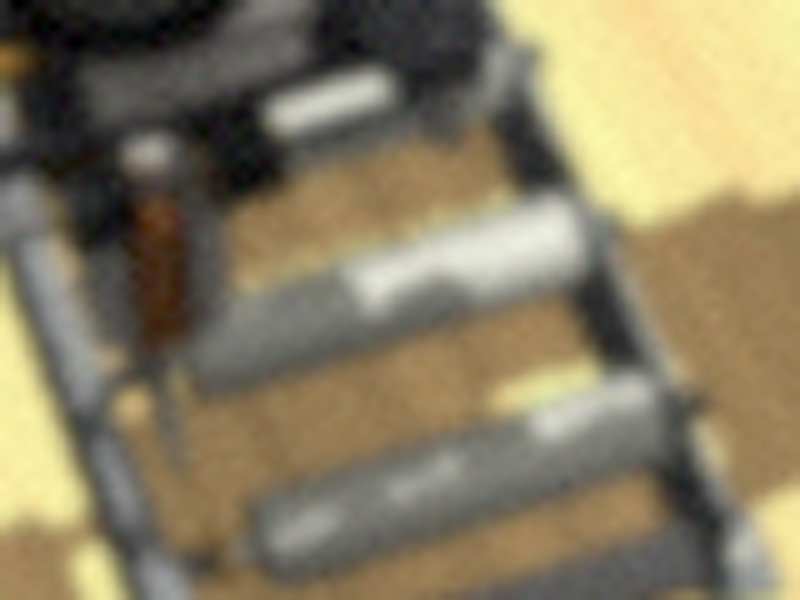

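```bash
python3 - <<'E'
from h import *
f=pickle.load(open("hov_s.pkl","rb"))
s=10;im=cv2.convertScaleAbs(cv2.resize(f["img"][170:230,215:295],None,fx=s,fy=s,interpolation=cv2.INTER_CUBIC),alpha=1.5)
def pl(F,c,pts,col,closed=True):
    p=proj(f,[tw(F[0],F[1],v) for v in pts]);p=((p-[215,170]+.5)*s-.5).astype(np.int32);cv2.polylines(im,[p],closed,col,1)
F=(tw(*T,(86,75,0))[:2],T[1]);z=110
pl(F,0,[(0,15,z-14),(0,-15,z-14),(0,-15,z+14),(0,-9,z+14),(0,-9,z+50),(0,9,z+50),(0,9,z+14),(0,15,z+14),(0,15,z+5.5),(0,-5,z+5.5),(0,-5,z-5.5),(0,15,z-5.5)],(255,0,0))
pl(F,0,[(8,12,z+50),(8,-12,z+50),(-8,-12,z+50),(-8,12,z+50)],(0,255,0))
pl(F,0,[(8,12,z+120),(8,-12,z+120),(-8,-12,z+120),(-8,12,z+120)],(0,255,0))
for x in(93,104,-69): pl(T,0,[(x,-150,71.5),(x,150,71.5)],(0,255,255))
a=np.linspace(0,6.28,40)
for y in(35,105):
  for x,r in((79,9),(65,16)): pl(T,0,[(x,y+r*np.cos(t),60+r*np.sin(t)) for t in a],(255,0,255))
save(im,"hov_s_ov")
E
```

```text
(no output)
```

View pics/hov_s_ov.png

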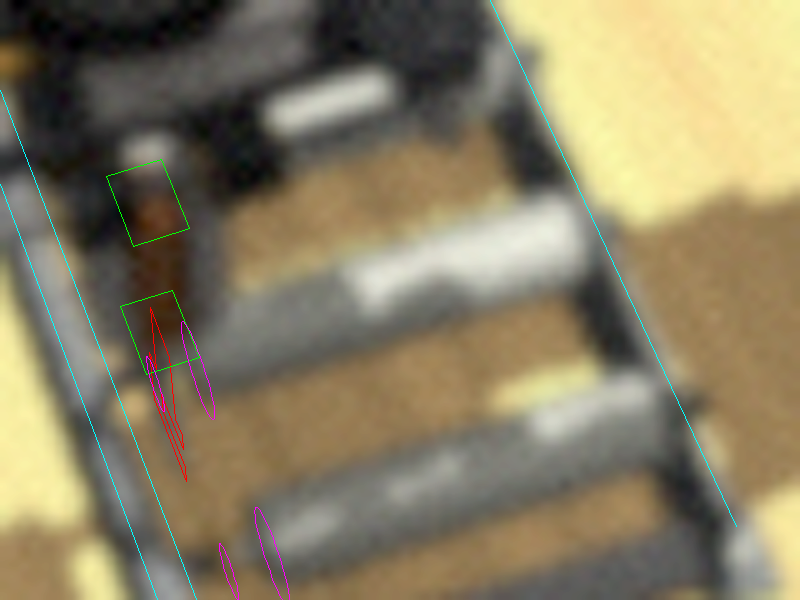

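The scene view shows the fork's handle at crop (160,260) and its jaw at (175,440), within about 2 mm of the commanded position. The roller tubes sit about 2 mm further along −y than my fit, so I'll correct for that. Now I'll lower beside the first axle (y=+105) and move in by feel.

```bash
cat >> h.py <<'E'
QT=down(T[1])
DY=-2.0; DX=0.0
ex=np.array([np.cos(T[1]),np.sin(T[1])]); ey=np.array([-ex[1],ex[0]])
def jp(x,y,z): # TCP for jaw at track coords
    p=tw(*T,(x+DX,y+DY,z+JZ)); return p
def F(n=3):
    a=[]
    for _ in range(n):
        a.append(env.get_ft_force()); env.dwell(0.03)
    a=np.mean(a,0); return np.array([a[:2]@ex,a[:2]@ey,a[2]])
E
python3 - <<'E'
from h import *
y=105
env.move_l(jp(86,y-30,110),QT,100)
f0=F(); print("f0",f0)
env.move_l(jp(86,y-30,75),QT,100); print(np.round(F()-f0,1))
env.move_l(jp(86,y-30,60.5),QT,60); print(np.round(F()-f0,1))
for d in(-22,-16,-10,-4):
    env.move_l(jp(86,y+d,60.5),QT,60); r=F()-f0; print(d,np.round(r,1))
    if np.abs(r).max()>4: print("stop");break
shot("scene","in1_s",(215,180,275,225),12)
E
```

```text
f0 [ 0.25911165 -0.06490511 -1.50802709]
[-0.2  0.1  0.4]
[-0.2 -0.   0.6]
-22 [-0.6 -0.1 -0.1]
-16 [-0.2  0.1 -0.1]
-10 [ 0.1  0.2 -0.8]
-4 [-0.3 -0.3 -1.3]
```

View pics/in1_s.png

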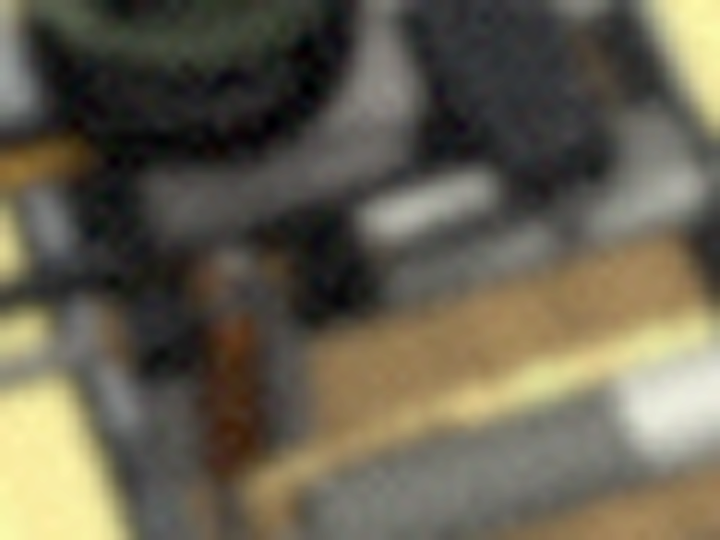

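The view shows the handle at (235,390) beside the sprung rail, with the jaw hidden behind it. I'll go by force from here: feel for the rail at +x, then the collar and spring at −x.

```bash
python3 - <<'E'
from h import *
y=105
f0=F(5)
for x in(88,89,90,91,92,93,94):
    env.move_l(jp(x,y-3,60.5),QT,60); r=F()-f0; print(x,np.round(r,1))
    if r[0]<-3: break
for x in(86,84,83,82,81,80,79,78,77,76):
    env.move_l(jp(x,y-3,60.5),QT,60); r=F()-f0; print(x,np.round(r,1))
    if r[0]>5.5: break
print(st())
E
```

```text
88 [ 0.1 -0.   0.5]
89 [-0.5 -0.2  0.2]
90 [-0.6 -0.8  0.4]
91 [-0.5  0.3  0.6]
92 [-0.4 -0.7  0.5]
93 [-2.5  0.1  1.3]
94 [-4.3 -0.1  3.4]
86 [0.  0.  0.4]
84 [ 0.8 -0.1  0.1]
83 [ 1.1 -0.1 -0.3]
82 [ 1.7 -0.3  0.7]
81 [ 3.3 -0.3  0.7]
80 [ 3.8 -0.3  0.1]
79 [ 4.4 -0.1 -0.3]
78 [ 4.6 -0.1  0.6]
77 [ 4.4 -0.3 -0.1]
76 [ 5.3 -0.3  0.1]
(array([606.1,  78.3, 112.6]), array([ 4.5, -0.3, -3.6]), 15.8, 16.1)
```

Rail contact is at about 92.3 (nominal 91) and collar contact at about 82 (nominal 81), so DX is about +1. The spring force follows the expected curve. Now I'll push further, then lift.

```bash
sed -i 's/^DY=-2.0; DX=0.0/DY=-2.0; DX=1.1/' h.py; python3 - <<'E'
from h import *
y=105
for x in(74,73.3):
    env.move_l(jp(x,y-3,60.5),QT,40); r=F(); print(x,np.round(r,1))
for z in(63,66,70,74,78,81):
    env.move_l(jp(73.3,y-3,z),QT,60); r=F(); print(z,np.round(r,1))
shot("scene","up1_s",(215,180,275,225),12)
shot("top","up1_t",(200,130,300,205),8)
E
```

```text
74 [ 4.7 -0.6 -2.6]
73.3 [ 5.1 -0.2 -2.4]
63 [ 5.1 -0.4 -2.8]
66 [ 5.4 -0.  -3. ]
70 [ 5.2  0.1 -2.9]
74 [ 5.9 -0.4 -3.2]
78 [ 5.8  0.3 -2.6]
81 [ 6.1  0.4 -2.3]
```

View pics/up1_s.png

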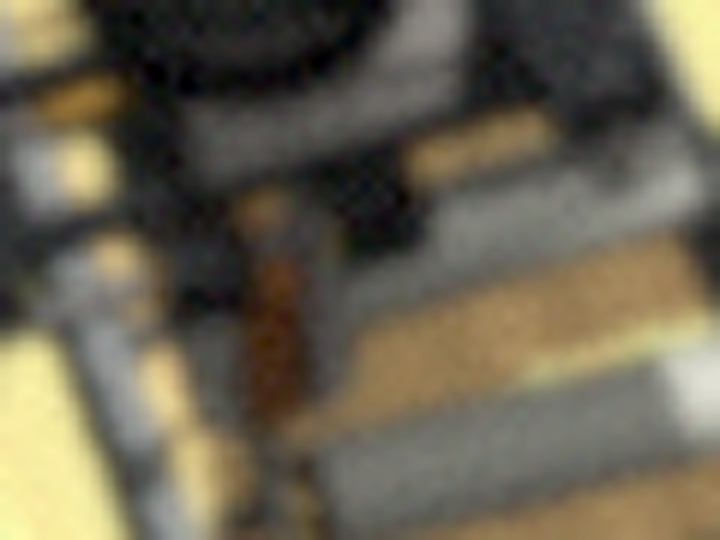

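```bash
python3 - <<'E'
from h import *
y=105
for x in(77,80,83,86):
    env.move_l(jp(x,y-3,81),QT,40); print(x,np.round(F(),1))
for z in(78,76,74.5):
    env.move_l(jp(86,y-3,z),QT,40); print(z,np.round(F(),1))
for d in(-10,-18,-29):
    env.move_l(jp(86,y+d,74.5),QT,80); print(d,np.round(F(2),1))
env.move_l(jp(86,y-30,112),QT,150);
p=jp(86,y-35,112)
env.move_l(jp(86,-35-30,112),QT,200); print(st())
shot("scene","rel1_s",(215,160,295,220),10)
shot("top","rel1_t",(200,130,300,205),8)
E
```

```text
77 [ 4.4 -0.2 -2.3]
80 [ 3.1 -0.  -2.4]
83 [ 0.5  0.1 -2.8]
86 [-0.6 -0.  -2.7]
78 [ 0.2 -0.4 -2.4]
76 [ 0.1  0.8 -1. ]
74.5 [ 0.2 -0.1 -1.5]
-10 [ 0.2  1.  -0.6]
-18 [-0.2  0.6 -1.2]
-29 [ 0.   0.4 -1.8]
(array([598.3, -88. , 163.5]), array([ 0.3, -0.2, -0.4]), 15.5, 23.7)
```

View pics/rel1_s.png

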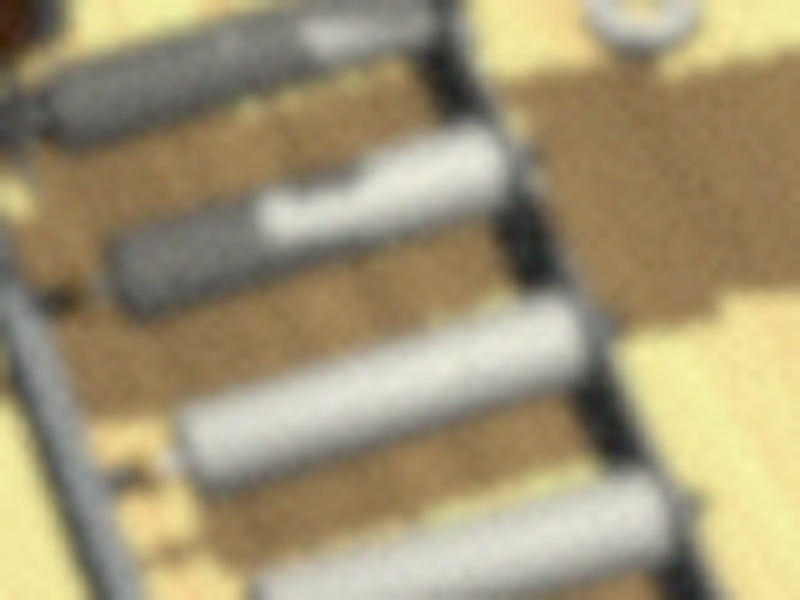

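View pics/rel1_t.png

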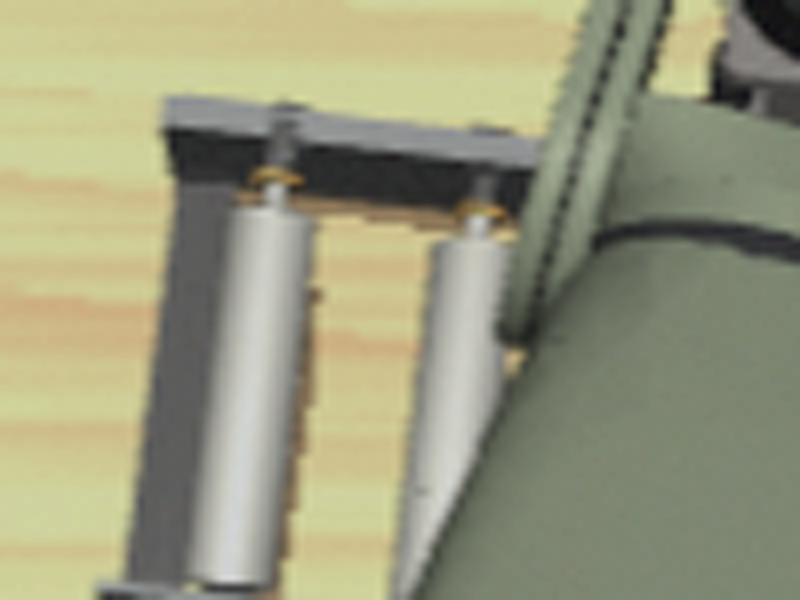

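The top view shows the first axle crossing the rail's top at (283,125), while its neighbour at (485,185) still ends at the rail. The method works, so I'll repeat it for the other three with force checks.

```bash
cat >> h.py <<'E'
def pop(y):
    env.move_l(jp(86,y-30,100),QT,200); f0=F(5)
    env.move_l(jp(86,y-30,60.5),QT,90)
    for d in(-14,-3):
        env.move_l(jp(86,y+d,60.5),QT,80); r=F(2)-f0
        if np.abs(r).max()>4: print("STOP in",d,r); return False
    env.move_l(jp(78,y-3,60.5),QT,80); a=F(2)-f0
    env.move_l(jp(73.3,y-3,60.5),QT,60); b=F(2)-f0
    print("push",np.round(a,1),np.round(b,1))
    if not(3<b[0]<9): print("STOP push"); return False
    for z in(66,74,81):
        env.move_l(jp(73.3,y-3,z),QT,70); r=F(2)-f0
        if np.abs(r).max()>10: print("STOP lift",z,r); return False
    print("lift",np.round(r,1))
    env.move_l(jp(86,y-3,81),QT,60); r=F(2)-f0;print("free",np.round(r,1))
    if abs(r[0])>2: print("?")
    env.move_l(jp(86,y-3,75),QT,60)
    env.move_l(jp(86,y-29,75),QT,100); r=F(2)-f0;print("out",np.round(r,1))
    env.move_l(jp(86,y-29,100),QT,150)
    return True
E
python3 - <<'E'
from h import *
print(pop(-35),st())
if 1:
    env.move_l(jp(86,-100,112),QT,250)
    shot("scene","rel2_s",(205,140,285,200),10)
    shot("top","rel2_t",(200,130,300,205),8)
E
```

```text
push [ 4.5  0.1 -2. ] [ 6.3  1.  -2. ]
lift [ 5.5  0.2 -1.9]
free [ 2.1 -0.6 -1.9]
?
out [ 1.1  0.1 -0.6]
True (array([599.9, -87.7, 153.3]), array([ 0.4, -0.3, -0.4]), 15.7, 28.6)
```

View pics/rel2_t.png

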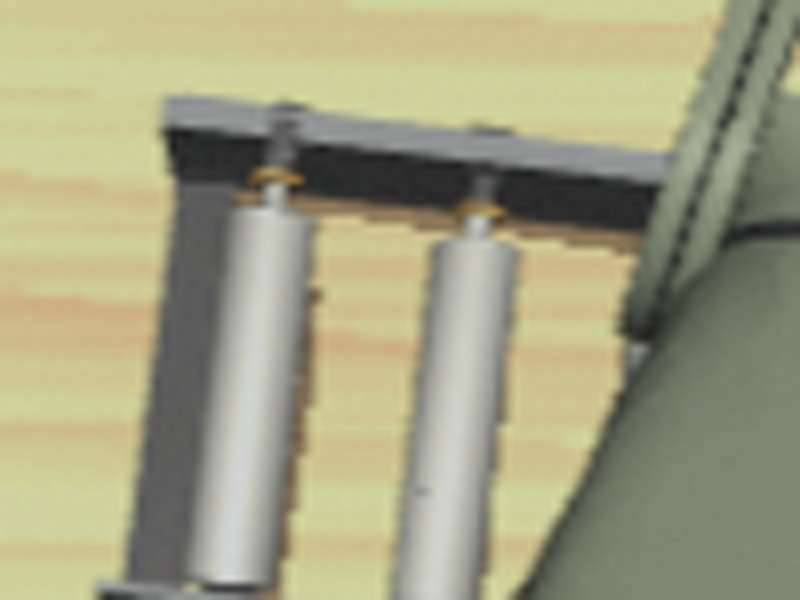

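The first axle is still on the rail top. The arm hides the −35 station, which I'll check later. Next are −105 and +35.

```bash
python3 - <<'E'
from h import *
print(pop(-105),st())
env.move_l(jp(86,-134,125),QT,250)
env.move_l(jp(86,5,125),QT,250)
print(pop(35),st())
# back out toward the block, clear of the track
env.move_l(jp(86,5,125),QT,250)
env.move_l([SLOT[0]+60,SLOT[1]-60,185],QB,250)
shot("scene","rel4_s",(205,140,305,215),8)
shot("top","rel4_t",(205,130,325,220),6)
print(st())
E
```

```text
push [ 3.1 -0.6 -2.4] [ 5.   0.3 -2.3]
lift [ 5.6 -0.1 -1.9]
free [ 0.8  0.3 -1.9]
out [-0.3 -0.2 -0.8]
True (array([ 592.1, -157.5,  153.3]), array([ 0.7,  0.4, -2.1]), 16.2, 34.0)
push [ 3.   0.2 -1.5] [ 5.9  0.3 -1.8]
lift [ 5.6  0.  -1.8]
free [ 1.2  0.1 -2.1]
out [-0.4  0.2 -0.2]
True (array([607.5, -18.1, 153.2]), array([-0.1,  0.8, -1.3]), 15.8, 39.8)
(array([542.1, 269.6, 184.9]), array([ 0.1, -1.3, -1.4]), 16.0, 41.5)
```

View pics/rel4_t.png

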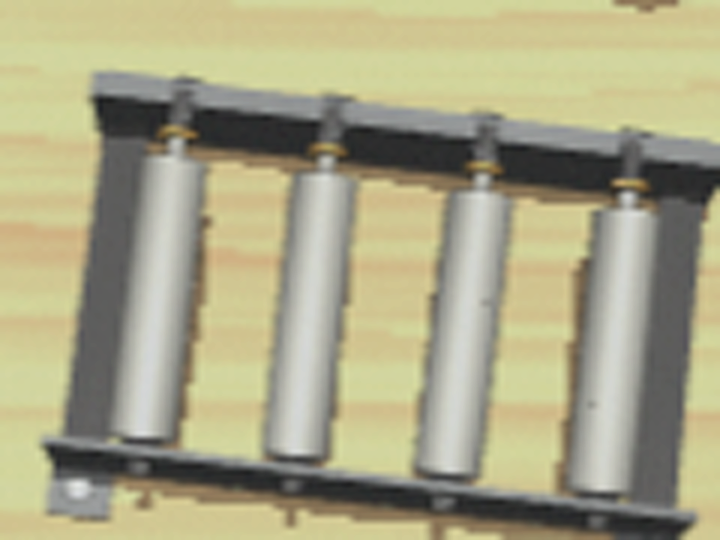

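View pics/rel4_s.png

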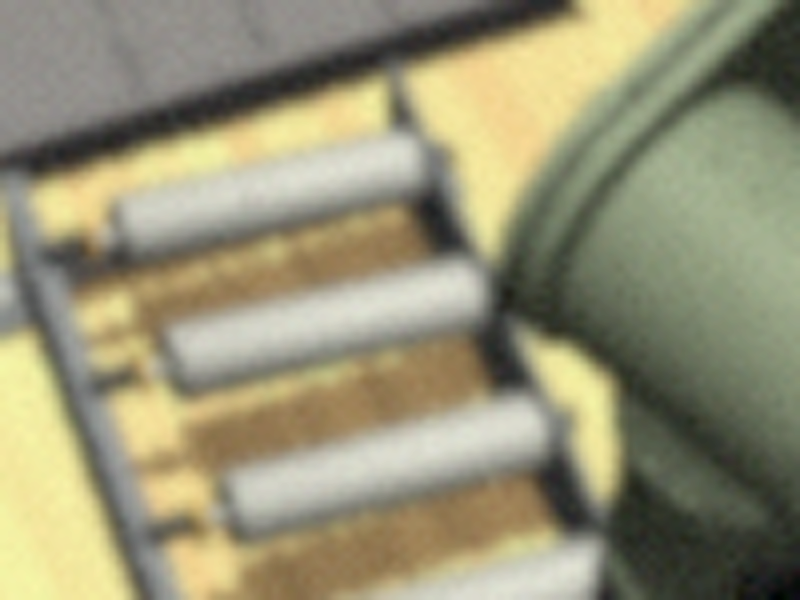

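All four axles now cross the rail's top, at crop (183,100), (332,120), (486,138) and (632,152). Next I'll return the fork along its recorded path, with force checks.

```bash
python3 - <<'E'
from h import *
env.move_l([SLOT[0],SLOT[1],150],QB,150); env.dwell(.2)
def f():
    a=[]
    for _ in range(3): a.append(env.get_ft_force()); env.dwell(.03)
    return np.mean(a,0)
f0=f(); print(f0)
for z in(128,122,118,112,104,96,88,82,78,77,76.3):
    env.move_l([SLOT[0],SLOT[1],z],QB,60); r=f()-f0; print(z,np.round(r,1))
    if np.abs(r).max()>6: print("stop");break
print(st())
E
```

```text
[ 0.46569537  0.86140826 -1.1888354 ]
128 [ 0.  -1.1  0.4]
122 [-0.4 -0.8  0.1]
118 [ 0.4  2.8 -1.6]
112 [ 1.   4.8 -1.9]
104 [ 1.2  4.8 -1.4]
96 [ 1.4  5.2 -1.5]
88 [ 2.   6.  -0.8]
stop
(array([481.8, 331.9,  86.6]), array([ 2.9,  6.4, -3.1]), 15.8, 45.4)
```

It has entered the slot but bears on the slot's end along y (about 5 N). I'll shift +y to relieve that and carry on down.

```bash
python3 - <<'E'
from h import *
by=np.array([-np.sin(B[1]),np.cos(B[1])])
def f():
    a=[]
    for _ in range(3): a.append(env.get_ft_force()); env.dwell(.03)
    return np.mean(a,0)-[0.47,0.86,-1.19]
o=0
for k in range(4):
    if f()[1]<1.5: break
    o+=0.7; p=SLOT[:2]+o*by; env.move_l([*p,88],QB,40); print(o,np.round(f(),1))
for z in(84,80,78,77,76.2,75.5):
    env.move_l([*p,z],QB,50); r=f(); print(z,np.round(r,1))
    if np.abs(r).max()>7: print("stop");break
print(st(),o)
E
```

```text
0.7 [ 1.5  5.1 -1.3]
1.4 [ 1.4  4.1 -1.6]
2.0999999999999996 [-0.1  2.  -1.9]
2.8 [-0.6 -1.4  0.1]
84 [-0.4 -0.9  0.2]
80 [-0.2 -1.1  0.2]
78 [ 0.  -0.6  0.1]
77 [-0.2 -1.3 -0.1]
76.2 [-0.3 -0.9  1.4]
75.5 [-2.1 -1.6  6.5]
(array([482.2, 333.8,  76.3]), array([-0.8, -0.2,  6.3]), 16.3, 49.3) 2.8
```

The fork is on the slot floor at 76, the same height as at the start. I'll release, back away upward and look.

```bash
python3 - <<'E'
from h import *
p=env.get_tool_pos()
claw.command_gripper(36); print(st())
by=np.array([-np.sin(B[1]),np.cos(B[1])]);c=SLOT[:2]+2.8*by
env.move_l([*c,185],QB,150)
# go toward track, roller at y=105, pre-grasp above
env.move_pose(tw(*T,(0,35,190)),down(T[1]+np.pi/2)); print(st())
shot("top","fork_back_t",(115,175,185,240),9);shot("scene","fork_back_s",(285,240,365,300),9)
shot("top","tray1_t",(330,150,430,290),4)
E
```

```text
(array([481.8, 333.6,  75.3]), array([0.3, 0.2, 0.4]), 36.1, 49.8)
(array([523.1,  22.5, 189.7]), array([0.2, 0.8, 0.3]), 36.4, 52.5)
```

View pics/fork_back_t.png

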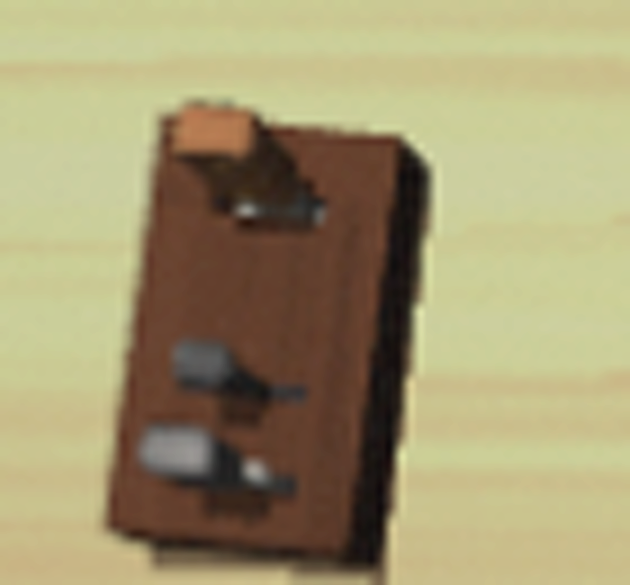

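View pics/fork_back_s.png

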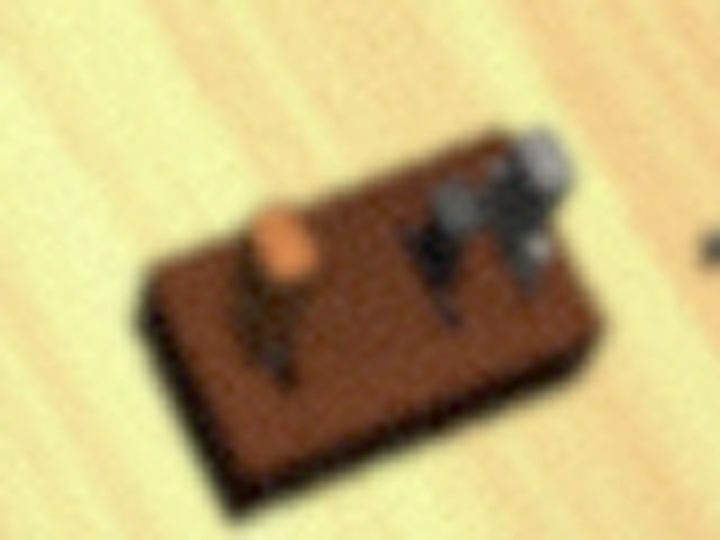

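View pics/tray1_t.png

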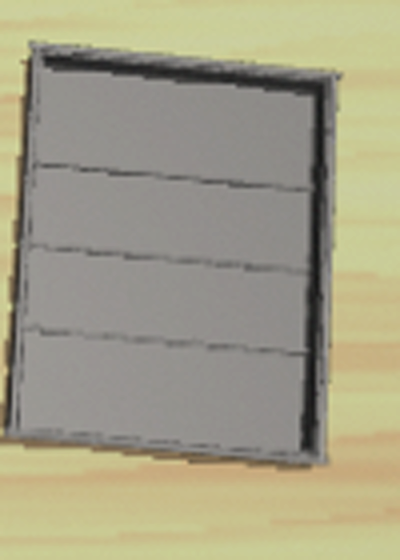

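The fork stands in its slot, with the handle top at top-view pixel (139.0,189.7) and scene pixel (316.3,267.2). I'll compare its height and lean with the start by triangulation, and refit the tray.

```bash
cat >> h.py <<'E'
def tri(f,a,g,b):
    o1,d1=ray(f,a);o2,d2=ray(g,b)
    A=np.stack([d1,-d2],1);s=np.linalg.lstsq(A,o2-o1,rcond=None)[0]
    return (o1+d1*s[0]+o2+d2*s[1])/2,np.linalg.norm(o1+d1*s[0]-o2-d2*s[1])
def orange(f,box):
    x0,y0,x1,y1=box;h=cv2.cvtColor(f["img"],cv2.COLOR_RGB2HSV)[y0:y1,x0:x1]
    m=((h[...,0]<15)&(h[...,1]>110)&(h[...,2]>105)).astype(np.uint8)
    n,l,s,c=cv2.connectedComponentsWithStats(m);i=1+np.argmax(s[1:,4]);return c[i]+[x0,y0],s[i,4]
E
python3 - <<'E'
from h import *
ft0=pickle.load(open("top0.pkl","rb"));fs0=pickle.load(open("scene0.pkl","rb"))
ft=pickle.load(open("fork_back_t.pkl","rb"));fs=pickle.load(open("fork_back_s.pkl","rb"))
for a,b in((ft0,fs0),(ft,fs)):
    u,n=orange(a,(125,180,160,205));v,m=orange(b,(300,255,335,280))
    X,e=tri(a,u,b,v);c,s=np.cos(B[1]),np.sin(B[1]);d=X[:2]-B[0]
    print(u,n,v,m,np.round(X,1),round(e,1),"blk",round(c*d[0]+s*d[1],1),round(-s*d[0]+c*d[1],1), "on144:",np.round(plane(a,u,144),1))
# tray corners: gray rim mask quad
f=pickle.load(open("tray1_t.pkl","rb"))
def cc(c): return crop2px(c,4,330,150)
ty=[plane(f,cc(c),36) for c in [(31,43),(341,75),(327,465),(6,436)]]
Yn=fit2([(138,108.5),(138,-108.5),(-138,-108.5),(-138,108.5)],ty);print(Yn[0],Yn[1]);print(np.round(Yn[2],1))
E
```

```text
[136.86956522 190.82608696] 23 [318.23076923 266.30769231] 26 [482.8 330.7 147.2] 3.5 blk 41.1 -0.1 on144: [482.2 332.7 144. ]
[138.03571429 188.64285714] 28 [316.25806452 266.77419355] 31 [488.4 328.7 146.2] 2.2 blk 46.8 -1.7 on144: [488. 330. 144.]
[ 449.44393111 -310.33285233] -0.08723174651512029
[[-2.5 -4.7]
 [-1.3  4.9]
 [ 2.3  4.2]
 [ 1.5 -4.4]]
```

The fork's height is unchanged, with a lean of about 0.04 rad, so it is back. The tray has been knocked, from about (432,−333) to (449,−310), so I'll use its new pose and recheck it before each placing. Now the first roller, at −105.

```bash
cat >> h.py <<'E'
SL=0.09; OFF=8.0; GX=4.0
def rp(x,y,z,):  # TCP for axis point at track coords, tool tilted -SL
    p=tw(*T,(x+DX+OFF*np.sin(SL),y+DY,z-OFF*np.cos(SL))); return p
QR=down(T[1]+np.pi/2,False,-SL)
def pick(y):
    z0=60+SL*(69+GX)
    claw.command_gripper(56)
    env.move_pose(rp(GX,y,z0+95),QR)
    env.move_l(rp(GX,y,z0),QR,150); a=env.get_ft_force()
    claw.command_gripper(20); env.dwell(.2); w=env.get_grip_width(); r=env.get_ft_force(); print("grip",round(w,1),np.round(r-a,1))
    if not 29<w<35: print("BAD WIDTH"); return False
    env.move_l(rp(GX+20,y,z0+20*SL+1),QR,60); b=env.get_ft_force(); print("drawn",np.round(b-a,1))
    if np.abs(b-r).max()>15: print("STOP"); return False
    env.move_l(rp(GX+20,y,z0+20*SL+85),QR,150); env.dwell(.15); print("up",np.round(env.get_ft_force()-a,1),st())
    return True
E
python3 - <<'E'
from h import *
print(pick(-105))
shot("scene","pk1_s",(190,110,310,200),6)
shot("top","tray2_t",(330,150,430,290),4)
E
```

```text
grip 31.4 [-1.1  0.6  3.9]
drawn [-4.4  0.5 -1.3]
up [ 0.4  0.8 -3.2] (array([ 532.2, -121.3,  143.7]), array([ 0.4,  0. , -2.6]), 31.6, 56.7)
True
```

View pics/pk1_s.png

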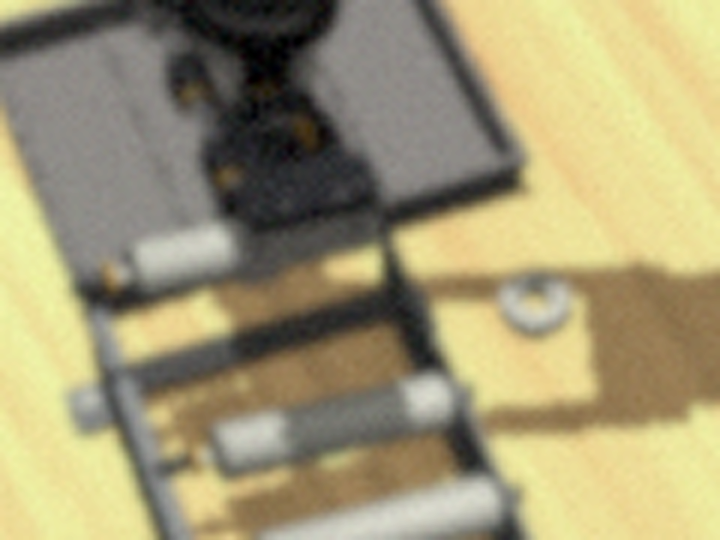

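View pics/tray2_t.png

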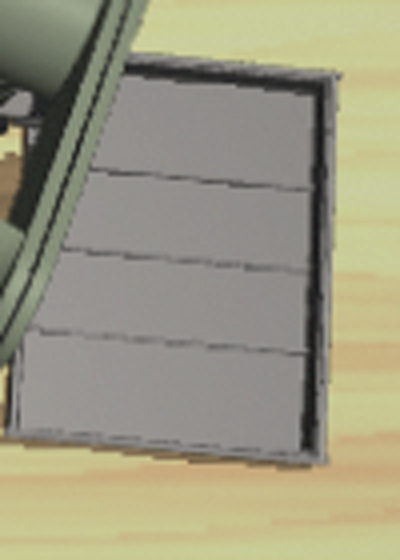

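The roller is held at crop (185,255) and the tray hasn't moved since the knock. I'll check the tray fit against the rib lines, then place.

```bash
python3 - <<'E'
from h import *
f=pickle.load(open("tray1_t.pkl","rb"))
def cc(c): return crop2px(c,4,330,150)
ty=[plane(f,cc(c),36) for c in [(31,43),(341,75),(327,465),(6,436)]]
o,th,_=fit2([(138,108.5),(138,-108.5),(-138,-108.5),(-138,108.5)],ty)
c,s=np.cos(th),np.sin(th)
for p in [(40,167),(310,190),(33,247),(308,270),(27,330),(308,352)]:
    d=plane(f,cc(p),11)[:2]-o; print(p,round(c*d[0]+s*d[1],1),round(-s*d[0]+c*d[1],1))
E
```

```text
(40, 167) 55.9 97.2
(310, 190) 58.4 -101.0
(33, 247) -2.7 98.6
(308, 270) -0.2 -101.6
(27, 330) -62.4 98.9
(308, 352) -59.3 -103.9
```

```bash
cat >> h.py <<'E'
YO=np.array([449.44,-310.33]);YT=-0.0737
YO=tw(YO,-0.0872,(-1.7,-2.0,0))[:2]
QY=down(YT)
def place(lane):
    ty=8.5-GX
    P=lambda z:tw(YO,YT,(lane,ty,z))
    env.move_l(P(130),QY,250)
    env.move_l(P(45),QY,200); env.dwell(.1)
    f0=np.mean([env.get_ft_force()[2],(env.dwell(.05),env.get_ft_force()[2])[1],(env.dwell(.05),env.get_ft_force()[2])[1]])
    env.move_l(P(20),QY,80)
    for z in np.arange(18,12.4,-1):
        env.move_l(P(z),QY,40); a=[]
        for _ in range(3): a.append(env.get_ft_force()[2]);env.dwell(.03)
        d=np.mean(a)-f0
        if d>2: break
    print("touch z",z,round(d,1),st())
    claw.command_gripper(39); env.dwell(.2)
    env.move_l(P(60),QY,80); env.move_l(P(130),QY,250); print(st())
E
python3 - <<'E'
from h import *
place(90)
env.move_pose(rp(GX,-35,160),QR)
shot("top","pl1_t",(330,150,430,290),4)
E
```

```text
touch z 13.0 7.2 (array([ 537.8, -314.5,   14. ]), array([-2.7,  1.6,  4.4]), 31.3, 61.8)
(array([ 537.9, -314.5,  130.5]), array([-1.1, -0.1, -0.9]), 39.1, 63.5)
```

View pics/pl1_t.png

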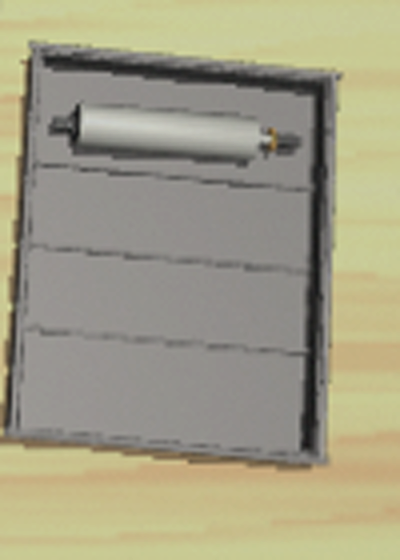

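The first roller lies flat in the far lane at crop (180,130), centred end to end, and the tray hasn't moved. For the next three I'll use an image-difference check of the tray's right edge before each placing.

```bash
cat >> h.py <<'E'
def traysame():
    ref=pickle.load(open("pl1_t.pkl","rb"))["img"];im=imaging.grab_frame("top")["img"]
    r=(slice(225,280),slice(395,420))
    d=np.abs(ref[r].astype(int)-im[r].astype(int)).mean();print("traydiff",round(d,1));return d<6
E
python3 - <<'E'
from h import *
assert traysame()
if pick(-35) and traysame():
    place(30)
env.move_pose(rp(GX,35,160),QR)
shot("top","pl2_t",(200,130,440,290),3)
E
```

```text
traydiff 0.6
grip 31.7 [-1.3 -0.4  5. ]
drawn [-4.7  0.2 -1.5]
up [-0.3 -0.3 -3. ] (array([539.8, -51.9, 143.6]), array([ 0.2, -0. , -2.8]), 31.2, 68.3)
traydiff 0.6
touch z 13.0 8.4 (array([ 478. , -310.1,   14.1]), array([-1.2,  0.9,  4.4]), 31.2, 73.3)
(array([ 478. , -310.1,  130.4]), array([-0.7, -0.1, -0.6]), 38.6, 75.1)
```

View pics/pl2_t.png

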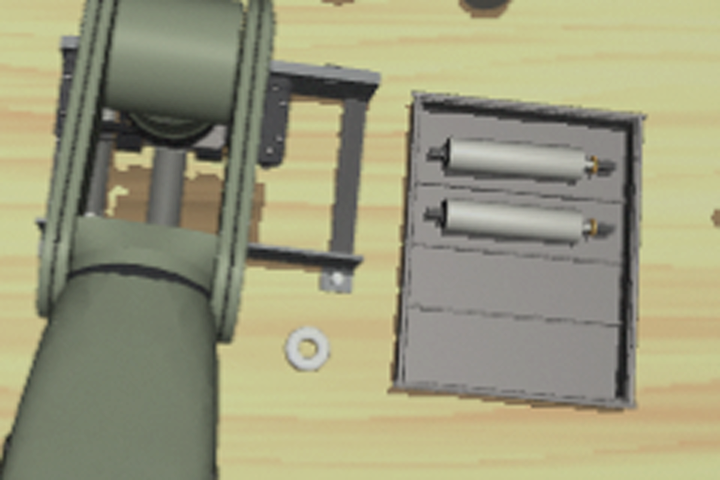

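Two rollers lie in their lanes at (515,160) and (513,220). I'll do the remaining two the same way.

```bash
python3 - <<'E'
from h import *
if pick(35) and traysame():
    place(-30)
    if pick(105) and traysame():
        place(-90)
env.move_pose([300,100,330],down(0)); print(st())
f=shot("top","fin_t",(200,130,440,290),3); g=shot("scene","fin_s",(80,60,400,300),2)
save(cv2.resize(f["img"],(800,600)),"fin_full")
a,n=orange(f,(125,180,160,205));print(a,n,plane(f,a,144))
E
```

```text
grip 31.5 [-0.6 -1.2  4.8]
drawn [-5.3  0.1  0.1]
up [ 0.2 -0.9 -1. ] (array([547.5,  17.4, 143.6]), array([ 0.7, -0. , -1.6]), 31.2, 80.0)
traydiff 0.6
touch z 13.0 8.6 (array([ 418.2, -305.7,   14. ]), array([-2.1,  1.2,  5.6]), 31.1, 85.0)
(array([ 418.2, -305.7,  130.4]), array([-0.1,  0.2,  0.1]), 39.0, 86.8)
grip 31.5 [-0.9  0.5  4.6]
drawn [-4.   0.8 -0.8]
up [ 0.7 -0.4 -3.5] (array([555.1,  86.8, 143.6]), array([ 0.6, -0. , -2.9]), 31.1, 91.7)
traydiff 2.3
touch z 13.0 8.7 (array([ 358.3, -301.3,   14. ]), array([-1.3,  1.5,  6. ]), 31.5, 96.9)
(array([ 358.3, -301.3,  130.2]), array([-0.1,  0. ,  0.1]), 38.7, 98.7)
(array([300.1,  99.6, 329.2]), array([ 0.3, -0.9, -0.5]), 39.2, 100.3)
[137.76 188.68] 25 [487.92512345 330.70520006 144.        ]
```

View pics/fin_t.png

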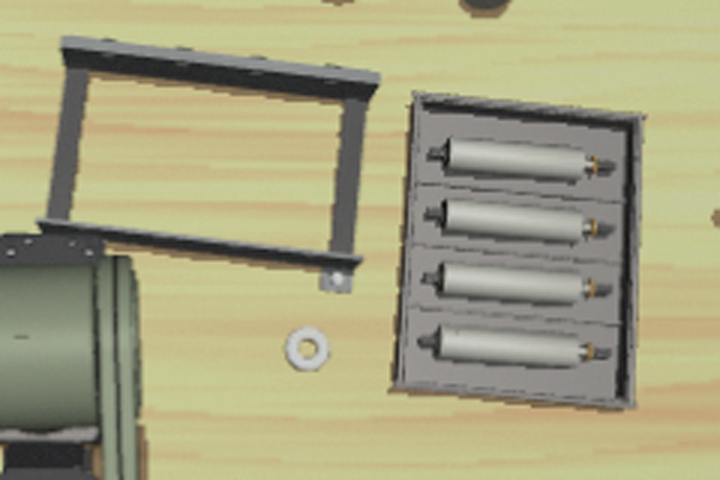

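View pics/fin_full.png

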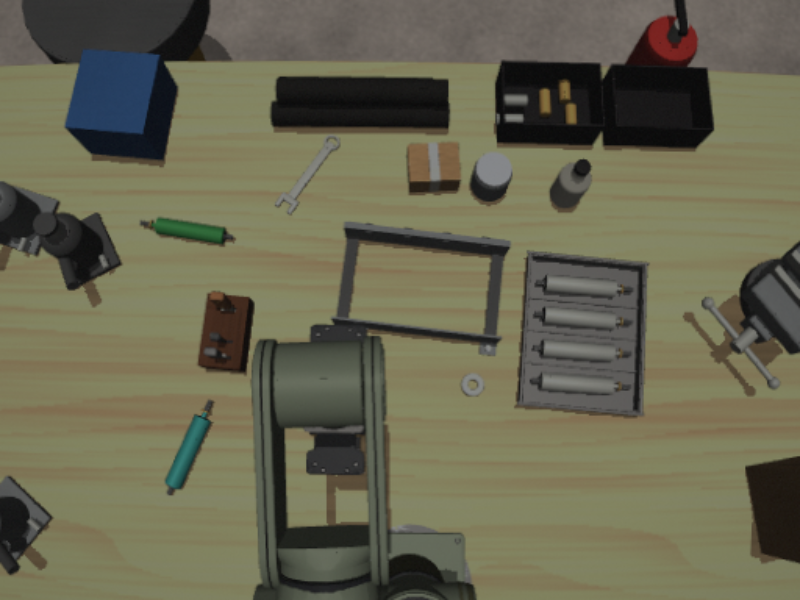

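The final pictures show four rollers, one per lane, at crop (515,160), (513,220), (510,283) and (510,345). The track is empty, the fork is in its block, and the other visible items are where they started. The left bearing is hidden under the raised arm, which never went near it. I'm handing in.

```bash
python3 - <<'E'
from h import *
print(st()); print(env.close_job())
E
```

```text
(array([300.1,  99.5, 329.3]), array([ 0.3, -0.2, -0.8]), 38.8, 100.4)
the job is handed in; nothing more can be done
None
```

All four rollers are out of the track and lying flat in the parts tray, one per lane. The fork is back upright in its slot, and I handed the job in at about 100 s of the 210 s allowed; no verdict was reported.

**Method:** With the fork I pushed in each sprung axle (5 to 6 N felt), lifted that end and let it rest on the rail. The fingers only ever held the fork's handle and the tubes. I then drew each roller clear of the plain rail and lowered it until it touched the tray floor.

**Last checks:**
- **Rollers and track:** the final top view shows one roller along each lane, roughly centred end to end, and an empty track. I judged this from the picture and did not recompute each roller's position in the tray.
- **Fork:** it reached the slot floor at the same tool height as at the start. The triangulated handle top was 146 mm against 147 mm before, and the lean is about 0.04 rad.

**What did not agree or was not confirmed:**
- **Tray:** it was knocked about 28 mm during the run, so I measured it again before the first placing and checked it had not moved before each later one.
- **Camera fit:** the scene camera's view of the track was about 1 px (3 mm) off from the top camera's. I corrected the track position by feeling for the rail and collar.
- **Fork return:** on the way in, the fork pressed on one end of its slot with about 5 N, and I shifted it 2.8 mm to relieve that.
- **Bearing:** one bearing was hidden under the raised arm in the final top view, so I could not confirm its place by eye. The other bench items look unmoved.

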